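Lever the heavy machine base up onto its spring catch

ROBOT

A 6-joint arm with a two-finger parallel gripper is mounted at the origin on a cart in front of the work surface, level with it; the furniture and walls round the work are solid. World frame = base frame: x ahead of the robot, y to its left, z up, the work surface at z = 0. Lengths are in m, angles in rad, forces in N, time in s.
With the tool pointing down it reaches from about 0.325 to 0.9 m from the base axis. Payload 6.1 kg.
Tool frame: the origin (TCP) lies midway between the tips of the shut fingers; the grasp point (between the pads) lies 19 mm behind it (r.grip_depth is the distance from the TCP to the grasp point, in m); y points along the fingers, x is the direction in which the jaws open and shut, and the axes are right-handed (so a half turn about y gives the same grasp; the last joint's range is limited). The gripper opens to 85 mm and grips with 20 to 120 N. Pads are 22 mm wide; open, the fingers measure 114 mm over their backs; the gripper's body (76 mm by 85 mm) begins 54 mm behind the grasp point. The pads swing forward as they close: fully open they stand 13 mm farther back than shut.
Start: joints at [-1.27, 0.22, 1.526, -0, 1.395, -0.126], TCP at [0.259, -0.569, 0.231] pointing down, gripper open.
Joint ranges: [-2.98, 2.98], [-0.91, 2.08], [0.09, 2.57], [-1.24, 4.39], [0.2, 2.65], [-2.68, 2.68]. Speed limits (rad/s): [2.57, 2.57, 3.01, 3.14, 3.14, 3.14].

INTERFACE

Orientations are given as a unit quaternion [w, x, y, z].
In Python, from rig import r, grab_frame, calibration gives the robot as it stands.
- The arm moves only by the tool move_arm, never from a script. Its arguments are lists of equal length, an entry for each row: "translation": the shift along the tool's x, y, z in m, a list of three; "turn": the turn, a rotation vector about the tool's x, y, z in degrees, a list of three; "jaw": the finger opening in m, from 0 to 0.0854. In form: {"translation": [[tx, ty, tz], ...], "turn": [[rx, ry, rz], ...], "jaw": [jaw, ...]}. A call has 1 to 5 rows; each row is the pose to reach, as a shift and turn from the pose commanded when the call began, along the tool's axes at that moment; what a row does not reach only later rows make up. A row lasts 1/8 s, in which the tool goes at most 62.5 mm and 10.7 degrees, less where a joint would pass 70% of its speed; a pose out of reach is approached as far as the arm can. A call with a gripper value outside its range is refused whole. The fingers move at their own pace and stop on an object; the grip force is fixed at half the most. Time passes only in rows, so rows that repeat a pose let the fingers close. It gives the time, the measured TCP pose, the force and the opening at its end, in the units of the state.
- r.read_state(): the state, without advancing time (a new reading comes with each control period).
- grab_frame(name): name is "scene" or "top" or "wrist"; returns the picture (384x512x3 uint8, red, green, blue); there is no depth.
- calibration(name): a dict with "mtx" (3x3 intrinsics, pixels), "T" (4x4, takes a point from camera to world coordinates); the wrist camera has in their place "hand_eye" (4x4, takes a point from camera to tool coordinates, whose origin is the TCP and whose axes are the tool frame's). Camera axes: x right, y down, z forward; pixel columns grow to the right and rows downward; lengths in m; the calibration is good to about 2 mm. A picture is of the moment at which its call begins: read the wrist's pose just before it. calibration takes no time and is no camera call.
- r.finish_job(): hands the job in, once; it reports no verdict.
The state is a dict: "time_s": time; "joint_positions": joint angles; "joint_velocities": joint speeds; "joint_torque": joint torques, N m; "eef_pos": TCP position; "tcp_rot": TCP orientation; "wrist_force": force on the tool from outside, world axes, zero at the start; "torque": the same for the moment, N m; "finger_gap": finger opening in m.
Only numpy, scipy, OpenCV 4.12 (cv2) and the standard library are available. Lean on these libraries where they do the work, as an engineer would, in place of code of your own. Each camera call takes 0.05 s, during which the arm holds its last target.

TASK

Lay the steel bar over the fulcrum block with one end under the front overhang of the heavy hinged machine base, and lever the base up until the spring catch snaps in under its edge; feel for it and stop there, without forcing the base up hard against the stop of the catch. Let go, leaving the base resting on the catch. Lift the base with the bar only, keep the hand off the base, and leave the other parts where they lie.

Things in the scene. Friction and masses are not known exactly. Their poses are not given: they have to be found in the camera images.
- bed: Fixed dark steel plate under the machine base, 200 x 200 x 12 mm plus a small tab under the catch. Origin: centre of its underside, on the bench. +y points from the front (overhang and fulcrum side) to the base's hinge at the back, z up. The hinge line is along x at y = +85, z = 28 mm. The base's upright front wall, where the bar would butt, is at y = -65 mm.
- machine_base: Heavy grey cast base, about 4 kg (varies), hinged at its back, a pump cover on top (160 mm high in all). Its overhang spans x = -90 to +90, y = -105 to -65 mm of the bed, with a flat underside 78 mm over the bench when down; lifting it takes 15 to 35 N under the overhang, over 43 N strains it. Origin: middle of the hinge line; axes as the bed's when down; turns about x.
- lip (a point): Middle of the lower front edge of the base's overhang. The fixed C-shaped post of the spring catch (34 mm wide, 112 to 122 mm high) stands in front of the +x end of this edge: in the bed's frame x = 51 to 85, y = -131 to -85 mm, with a knob and pin out to y = -160 mm. Pass the bar within 35 mm of x = 0.
- base_tilt (a joint): Tilt of the base about its hinge, rad: 0 = lying down on the bed, grows as its front comes up; 0.01 rad raises the front edge by 1.9 mm.
- catch_tongue (a joint): Travel (m) of the catch's flat tongue, 26 x 6 mm, pushed towards the base by a 5 N spring: about 0 while the base is down, up to 0.005 as it tilts, 0.017 once sprung in under the overhang. It snaps in at 4 to 14 mm rise of the base's front edge (set anew each time, not known); 2.5 mm later the post's fixed jaw stops the edge and the force climbs.
- fulcrum: Loose dark steel fulcrum block, 0.9 kg, foot 62 x 44 mm, with a round ridge along its x axis (58 mm long, 20 mm thick) whose crest is 52 mm high; it stands in front of the overhang, already in its place. Origin: centre of its underside.
- bar: Loose straight dark steel bar, 230 mm long, 20 x 20 mm, 0.42 kg, lying on the bench; either end will do. Origin: centre of its underside (10 mm below its axis); the length is along its y axis.
- bar_end_a (a point): Centre of the bar's end face at its +y end.
- bar_end_b (a point): Centre of the bar's end face at its -y end.
- bearing_cone: Bystander: tapered roller bearing, 66 mm across, 30 mm high; origin at the centre of its underside.
- oil_seal: Bystander: copper-coloured ring seal, 67 mm across, 16 mm high; origin at the centre of its underside.
- loose_gear: Bystander: small bevel gear, 56 mm across, 26 mm high; origin at the centre of its underside.
There are look-alikes about, which are no part of the job. There is more than one size of the bar; the job needs the larger.

How it is judged:
On the way, in this order (a step that is already met when the one before it is completed fails the run):
1. the bar rests on the fulcrum block with one end under the overhang (((y of bar_end_a in the frame of bed between -0.1 and -0.055 m and x of bar_end_a in the frame of bed between -0.05 and 0.05 m and z of bar_end_a in the frame of bed between 0.045 and 0.08 m) or (y of bar_end_b in the frame of bed between -0.1 and -0.055 m and x of bar_end_b in the frame of bed between -0.05 and 0.05 m and z of bar_end_b in the frame of bed between 0.045 and 0.08 m)) and contact force between bar and fulcrum above 0.5 N), for 0.2 s.
2. the base comes up on the bar, the bar bearing on the fulcrum (value of joint base_tilt above 0.012 rad and contact force between bar and machine_base above 8 N and contact force between bar and fulcrum above 8 N), for 0.1 s.
At the end, for the whole second after the job is handed in: The catch tongue is in under the raised overhang (more than 13 mm out), the base stays up on it (tilted more than 0.015 rad) and at rest, and the bar lies still, let go of (value of joint catch_tongue above 0.013 m and value of joint base_tilt above 0.015 rad and velocity of joint base_tilt below 0.02 rad/s and linear speed of bar below 0.03 m/s); the robot touches nothing.
It fails at once if the base is forced against its stop: the bar pushes on it with more than 43 N (contact force between bar and machine_base above 43 N).
It fails at once if the hand or arm touches the base (contact force between any of the fingers, the arm and machine_base above 2 N).
It fails at once if another part is moved by more than 30 mm (distance of any of bearing_cone, oil_seal, loose_gear from where it was at the start of the episode above 0.03 m).
It also fails if it takes over 58 s, if anything falls off the work surface, if the arm or the gripper's body presses on something with over 40 N, if the wrist force passes 120 N, or if a joint passes its speed limit or range.

## Working session

There is one attempt and no reset: what is moved stays moved. The work goes in short steps, Python scripts to look and compute and a tool call to move; the robot and the scene stay as the last step left them, time stands still between calls to the robot, and variables do not carry over. Pictures are saved under pics/ and viewed, and the job is handed in when it is done.

Besides the shell and the picture viewer there is one more tool, called by a JSON object that holds its "op" and its "data". move_arm: Moves the arm, as the interface text tells. Its arguments: {"type":"object","properties":{"translation":{"type":"array"},"turn":{"type":"array"},"jaw":{"type":"array"}},"required":["translation","turn","jaw"]}

```bash
ls; mkdir -p pics; python3 - <<'E'
from rig import r, grab_frame, calibration
import cv2
s=r.read_state(); print(s)
for n in ["scene","top","wrist"]:
    im=grab_frame(n); cv2.imwrite(f"pics/{n}0.png",im[:,:,::-1]); print(n,calibration(n))
E
```

```text
pics
{'time_s': 0.0, 'joint_positions': array([-1.27015500e+00,  2.21247622e-01,  1.52766590e+00,  1.19335101e-05,
        1.39470946e+00, -1.26072859e-01]), 'joint_velocities': array([-0.00077689,  0.00010024, -0.00092282,  0.00019391, -0.00030797,
        0.00134479]), 'joint_torque': array([-1.97908237e-03, -4.96902752e+01, -3.89397347e+01, -2.63354950e-04,
        1.12435102e-02, -6.16401394e-06]), 'eef_pos': array([ 0.25850214, -0.56833807,  0.23015695]), 'tcp_rot': array([ 0.5949977 , -0.59406853,  0.38333942, -0.38224496]), 'wrist_force': array([-0.13634243,  0.07668457, -0.21437578]), 'torque': array([-0.02399111,  0.07259643, -0.01001017]), 'finger_gap': 0.08524643006073936}
scene {'mtx': array([[411.65165978,   0.        , 257.24911542],
       [  0.        , 411.65165978, 189.80547771],
       [  0.        ,   0.        ,   1.        ]]), 'T': array([[-0.8742459 , -0.22739085,  0.42893766,  0.03910493],
       [-0.48544395,  0.42070586, -0.76638812,  0.8597287 ],
       [-0.00618694, -0.87823686, -0.47818588,  0.6337029 ],
       [ 0.        ,  0.        ,  0.        ,  1.
[... 253 characters left out ...]
[-0.99971156,  0.01433659,  0.01926783, -0.07010879],
       [-0.0200504 , -0.05660796, -0.99819513,  1.11930035],
       [ 0.        ,  0.        ,  0.        ,  1.        ]])}
wrist {'mtx': array([[324.11882352,   0.        , 248.46734041],
       [  0.        , 324.11882352, 189.85378341],
       [  0.        ,   0.        ,   1.        ]]), 'hand_eye': array([[ 9.99999893e-01, -4.48060818e-04,  1.13697195e-04,
        -3.68554518e-04],
       [-2.45148346e-04, -3.05510145e-01,  9.52188790e-01,
        -1.42121709e-01],
       [-3.91902841e-04, -9.52188716e-01, -3.05510222e-01,
         7.79229137e-02],
       [ 0.00000000e+00,  0.00000000e+00,  0.00000000e+00,
         1.00000000e+00]])}
```

View pics/scene0.png

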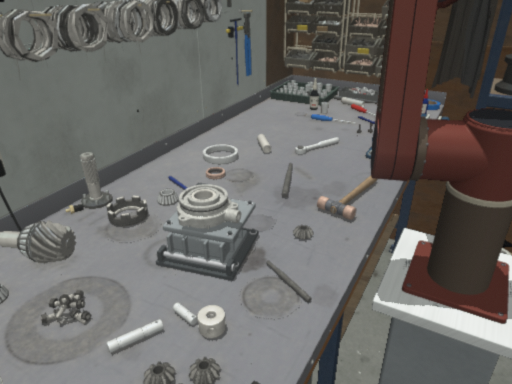

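View pics/top0.png

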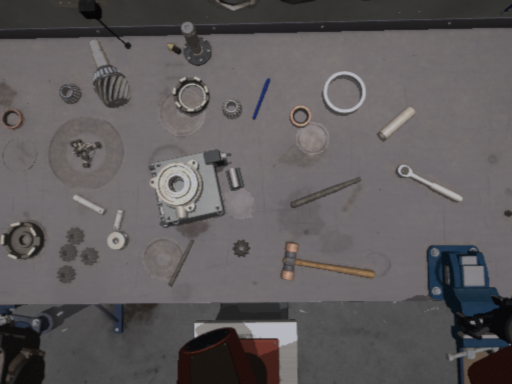

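View pics/wrist0.png

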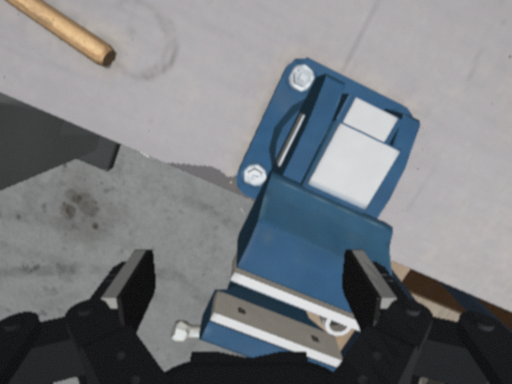

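```bash
python3 - <<'E'
import cv2
im=cv2.imread('pics/top0.png')
c=im[130:250,140:270]; cv2.imwrite('pics/c1.png',cv2.resize(c,None,fx=5,fy=5,interpolation=cv2.INTER_CUBIC))
c=im[160:230,280:380]; cv2.imwrite('pics/c2.png',cv2.resize(c,None,fx=7,fy=7,interpolation=cv2.INTER_CUBIC))
im=cv2.imread('pics/scene0.png')
c=im[160:310,140:330]; cv2.imwrite('pics/c3.png',cv2.resize(c,None,fx=4,fy=4,interpolation=cv2.INTER_CUBIC))
E
```

```text
(no output)
```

View pics/c1.png

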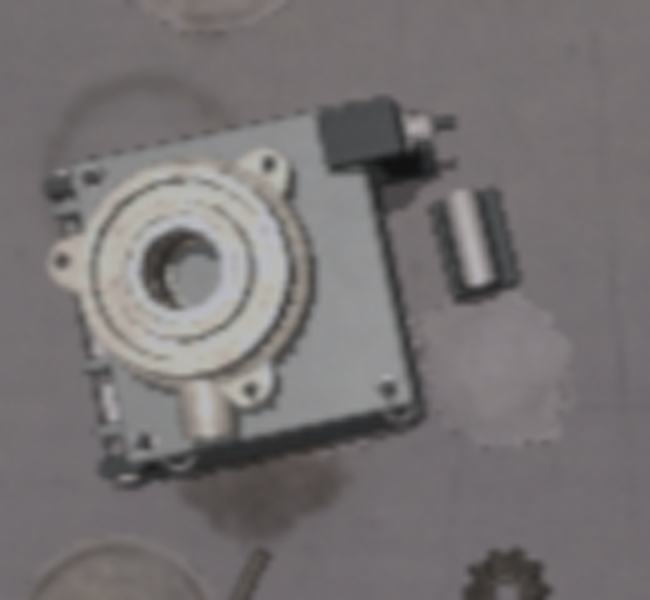

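View pics/c2.png

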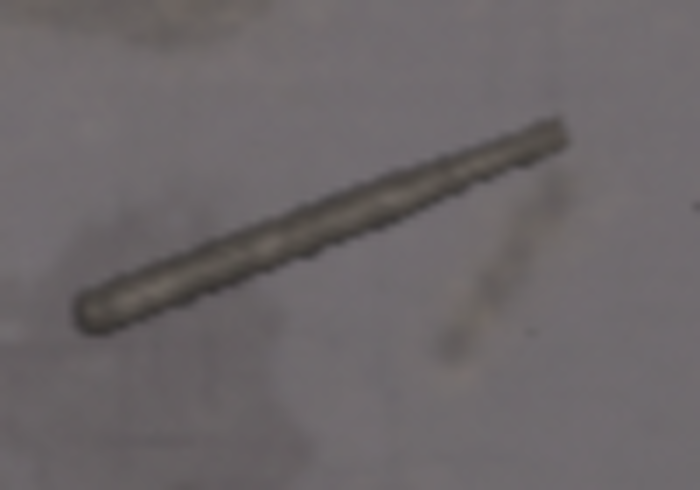

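View pics/c3.png

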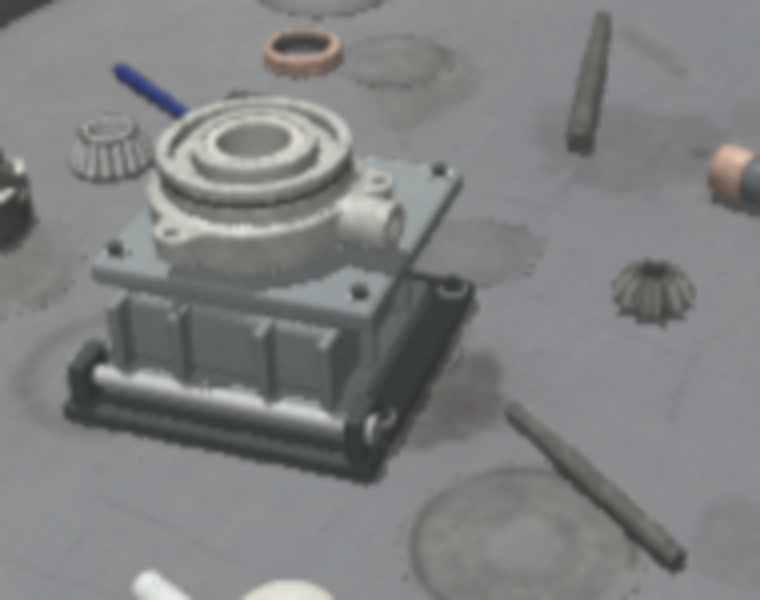

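```bash
cat > h.py <<'E'
import numpy as np
from scipy.spatial.transform import Rotation as R
def cast(px,z,K,T):
    px=np.atleast_2d(px).astype(float); 
    d=np.c_[px,np.ones(len(px))]@np.linalg.inv(K).T@T[:3,:3].T
    o=T[:3,3]; return o+d*((z-o[2])/d[:,2])[:,None]
def proj(P,K,T):
    P=np.atleast_2d(P); c=(P-T[:3,3])@T[:3,:3]; u=c@K.T; return u[:,:2]/u[:,2:]
def rot(q): return R.from_quat([q[1],q[2],q[3],q[0]]).as_matrix()
def wristT(s,he):
    T=np.eye(4);T[:3,:3]=rot(s['tcp_rot']);T[:3,3]=s['eef_pos'];return T@he
E
python3 - <<'E'
from h import *
from rig import calibration,r
c=calibration('top');K,T=c['mtx'],c['T']
print('ridge',cast([(231.6,168),(236.4,187.4)],.052,K,T))
b=cast([(292.9,205),(360,179.3)],.018,K,T);print('bar',b,np.linalg.norm(b[1]-b[0]), b.mean(0))
f=lambda x,y:(140+x/5,130+y/5)
print('deck front corners',cast([f(313,112),f(375,180),f(417,420)],.09,K,T))
print('deck',cast([f(413,405),f(385,185),f(130,455),f(55,175)],.09,K,T))
print(rot(r.read_state()['tcp_rot']))
E
```

```text
ridge [[0.62380235 0.03235253 0.052     ]
 [0.56494146 0.01840624 0.052     ]]
bar [[ 0.50994289 -0.15285663  0.018     ]
 [ 0.58640848 -0.36110294  0.018     ]] 0.22184118383492857 [ 0.54817569 -0.25697979  0.018     ]
deck front corners [[0.66671336 0.11322165 0.09      ]
 [0.62619158 0.07712357 0.09      ]
 [0.48633454 0.053638   0.09      ]]
deck [[0.4950195  0.05589198 0.09      ]
 [0.62317206 0.07129798 0.09      ]
 [0.46824371 0.22047047 0.09      ]
 [0.63204878 0.26486978 0.09      ]]
[[ 4.13957153e-01 -4.45936664e-04  9.10296258e-01]
 [-9.10295128e-01  1.44685571e-03  4.13957348e-01]
 [-1.50166610e-03 -9.99998854e-01  1.93002298e-04]]
```

{"op": "move_arm", "data": {"translation": [[-0.05,-0.02,0.03],[-0.1,-0.03,0.06],[-0.15,-0.05,0.1],[-0.2,-0.06,0.15],[-0.23,-0.06,0.2]], "turn": [[0,0,0],[0,0,0],[0,0,0],[0,0,0],[0,0,0]], "jaw": [0.085,0.085,0.085,0.085,0.085]}}

```text
time_s: 0.78
eef_pos: [0.3412, -0.2827, 0.292]
tcp_rot: [-0.594, 0.594, -0.382, 0.384]
wrist_force: [1.9, -0.5, -0.5]
finger_gap: 0.0851
```

```bash
python3 - <<'E'
from rig import r, grab_frame, calibration
from h import *
import cv2
s=r.read_state(); im=grab_frame('wrist'); cv2.imwrite("pics/w1.png",im[:,:,::-1]); print(s['time_s'],s['eef_pos'],s['tcp_rot'],s['wrist_force'])
E
```

```text
0.775 [ 0.34118291 -0.28271464  0.29197676] [-0.59407972  0.59447652 -0.38246502  0.38391075] [ 1.92407147 -0.4532731  -0.48505663]
```

View pics/w1.png

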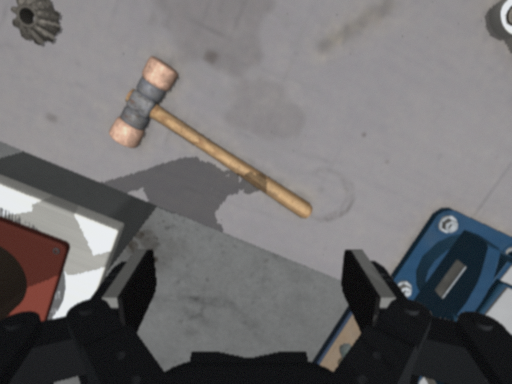

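{"op": "move_arm", "data": {"translation": [[0.013,0,0.05],[0.026,0,0.1],[0.039,0,0.15],[0.052,0.01,0.2],[0.052,0.01,0.2]], "turn": [[0,-10.5,0],[0,-21,0],[0,-31.5,0],[0,-42,0],[0,-43,0]], "jaw": [0.085,0.085,0.085,0.085,0.085]}}

```text
time_s: 1.45
eef_pos: [0.5461, -0.2473, 0.2777]
tcp_rot: [0.695, -0.693, 0.138, -0.135]
wrist_force: [-0.3, 0.1, 0.2]
finger_gap: 0.0854
```

{"op": "move_arm", "data": {"translation": [[0,0,0],[0,0,0],[0,0,0],[0,0,0],[0,0,0]], "turn": [[0,-10.5,0],[0,-21,0],[0,-31.5,0],[0,-42,0],[0,-43,0]], "jaw": [0.085,0.085,0.085,0.085,0.085]}}

```text
time_s: 2.08
eef_pos: [0.5438, -0.2492, 0.2812]
tcp_rot: [-0.696, 0.696, 0.125, -0.125]
wrist_force: [0.1, 0.4, -0.6]
finger_gap: 0.0853
```

```bash
cat > look.py <<'E'
import sys
from rig import r, grab_frame, calibration
from h import *
import cv2,pickle
n=sys.argv[1]
s=r.read_state(); im=grab_frame('wrist'); cv2.imwrite(f"pics/{n}.png",im[:,:,::-1]); print(s['time_s'],s['eef_pos'],s['wrist_force']);print(rot(s['tcp_rot']).round(3).tolist())
pickle.dump(wristT(s,calibration('wrist')['hand_eye']),open(f'pics/{n}.pkl','wb'))
E
python3 look.py w2
```

```text
2.075 [ 0.54381107 -0.24918375  0.28120307] [ 0.12819214  0.37890182 -0.63782914]
[[0.938, -0.0, -0.348], [0.348, -0.0, 0.938], [-0.0, -1.0, -0.0]]
```

View pics/w2.png

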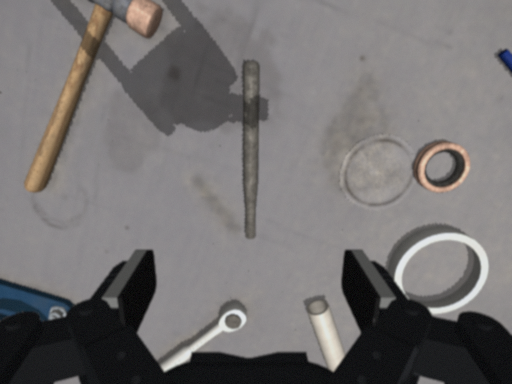

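```bash
python3 - <<'E'
from h import *
from rig import calibration
import cv2,pickle
K=calibration('wrist')['mtx'];T=pickle.load(open('pics/w2.pkl','rb'))
im=cv2.imread('pics/w2.png')
for z in(.01,.02):
  P=cast([(251,60),(250.5,238),(243,65),(258,65),(246,233),(255,233)],z,K,T);print(P.round(4)); print(np.linalg.norm(P[0]-P[1]),np.linalg.norm(P[2]-P[3]),np.linalg.norm(P[4]-P[5]))
cv2.imwrite('pics/c4.png',cv2.resize(im[50:250,215:290],None,fx=3,fy=3,interpolation=cv2.INTER_CUBIC))
E
```

```text
[[ 0.5088 -0.1473  0.01  ]
 [ 0.5896 -0.3658  0.01  ]
 [ 0.5018 -0.1558  0.01  ]
 [ 0.5186 -0.1496  0.01  ]
 [ 0.581  -0.3608  0.01  ]
 [ 0.5928 -0.3564  0.01  ]]
0.23295965887248915 0.017878698655319682 0.0125920633712968
[[ 0.509  -0.148   0.02  ]
 [ 0.5878 -0.3612  0.02  ]
 [ 0.5021 -0.1563  0.02  ]
 [ 0.5185 -0.1502  0.02  ]
 [ 0.5794 -0.3563  0.02  ]
 [ 0.5909 -0.352   0.02  ]]
0.22732337465645525 0.017446136951194926 0.012287407842650994
```

View pics/c4.png

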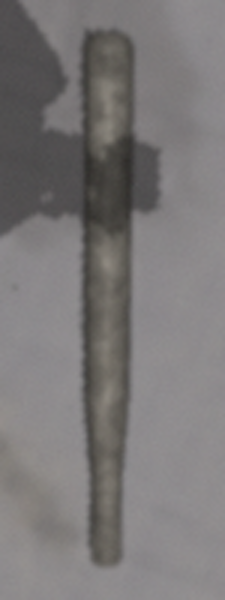

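{"op": "move_arm", "data": {"translation": [[0.024,0,0.044],[0.048,-0.02,0.088],[0.072,-0.02,0.132],[0.096,-0.03,0.176],[0.12,-0.03,0.22]], "turn": [[0,0,0],[0,0,0],[0,0,0],[0,0,0],[0,0,0]], "jaw": [0.085,0.085,0.085,0.085,0.085]}}

```text
time_s: 2.75
eef_pos: [0.5803, 0.0005, 0.3123]
tcp_rot: [-0.696, 0.696, 0.125, -0.123]
wrist_force: [-0.2, -0.1, -0.1]
finger_gap: 0.0849
```

{"op": "move_arm", "data": {"translation": [[0,0,0],[0,0,0]], "turn": [[0,0,0],[0,0,0]], "jaw": [0.085,0.085]}}

```text
time_s: 3.0
eef_pos: [0.5799, -0.001, 0.311]
tcp_rot: [-0.696, 0.696, 0.125, -0.125]
wrist_force: [-0.2, -0.4, 0.6]
finger_gap: 0.0852
```

```bash
python3 look.py w3
```

```text
3.0 [ 0.57985408 -0.00101476  0.31098426] [-0.20871153 -0.3617546   0.6061936 ]
[[0.937, -0.0, -0.348], [0.348, -0.001, 0.937], [-0.0, -1.0, -0.0]]
```

View pics/w3.png

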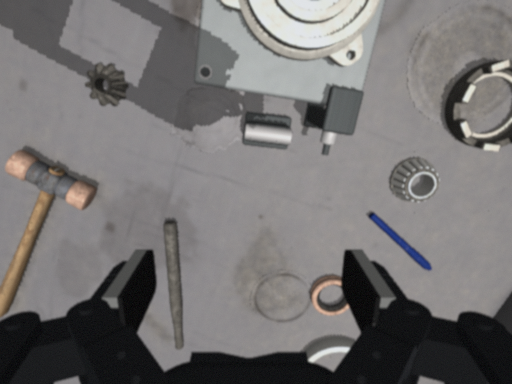

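```bash
python3 - <<'E'
import cv2
im=cv2.imread('pics/w3.png')
cv2.imwrite('pics/c5.png',cv2.resize(im[50:170,190:370],None,fx=4.4,fy=4.4,interpolation=cv2.INTER_CUBIC))
E
```

```text
(no output)
```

View pics/c5.png

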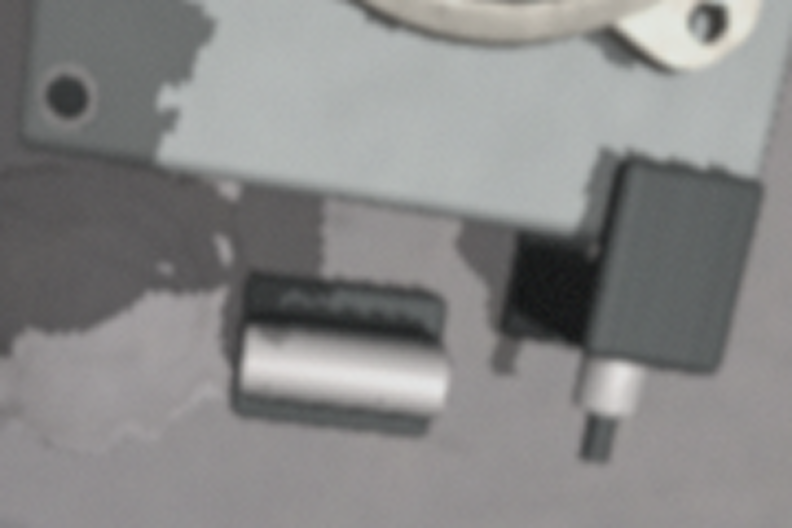

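```bash
python3 - <<'E'
from h import *
from rig import calibration
import pickle
K=calibration('wrist')['mtx'];T=pickle.load(open('pics/w3.pkl','rb'))
g=lambda *a:[(190+x/4.4,50+y/4.4) for x,y in a]
print('cam',T[:3,3])
def an(v): return np.degrees(np.arctan2(v[1],v[0]))
P=cast(g((242,365),(448,387)),.044,K,T);print('ridge',P,an(P[1]-P[0]),np.linalg.norm(P[1]-P[0]),P.mean(0))
for z in(.085,.09,.095,.1):
  P=cast(g((22,136),(583,237)),z,K,T);print('edge',z,P,an(P[1]-P[0]))
  c=calibration('top');print(proj(P[0],c['mtx'],c['T']))
P=cast(g((590,360),(715,372),(760,185),(622,165)),.117,K,T);print('post',P,an(P[1]-P[0]))
P=cast(g((232,412),(432,436)),.004,K,T);print('foot',P,an(P[1]-P[0]),np.linalg.norm(P[1]-P[0]))
print('pin',cast(g((597,460)),.1,K,T))
E
```

```text
cam [0.55224207 0.07261494 0.45307041]
ridge [[0.56759785 0.01803099 0.044     ]
 [0.62509958 0.03267104 0.044     ]] 14.284138596316524 0.0593361619000858 [0.59634872 0.02535102 0.044     ]
edge 0.085 [[0.49638983 0.05708542 0.085     ]
 [0.63496156 0.08295786 0.085     ]] 10.575804610024903
[[222.39686552 210.51283579]]
edge 0.09 [[0.49714855 0.05729638 0.09      ]
 [0.63383787 0.08281736 0.09      ]] 10.575804610024903
[[222.11027498 210.26889486]]
edge 0.095 [[0.49790727 0.05750734 0.095     ]
 [0.63271418 0.08267685 0.095     ]] 10.575804610024903
[[221.82091849 210.02259961]]
edge 0.1 [[0.49866598 0.0577183  0.1       ]
 [0.63159049 0.08253635 0.1       ]] 10.5758046100249
[[221.52875582 209.77391578]]
post [[0.64081723 0.05718265 0.117     ]
 [0.66947028 0.06482627 0.117     ]
 [0.66051407 0.10630972 0.117     ]
 [0.62951564 0.09940521 0.117     ]] 14.936649957317139
foot [[ 0.57122674 -0.00228082  0.004     ]
 [ 0.63346211  0.01262817  0.004     ]] 13.471792340413996 0.0639962394605074
pin [[0.65729135 0.03423712 0.1       ]]
```

{"op": "move_arm", "data": {"translation": [[-0.02,0,-0.045],[-0.04,0.03,-0.09],[-0.06,0.06,-0.135],[-0.085,0.1,-0.18],[-0.105,0.14,-0.225]], "turn": [[0,0,0],[0,0,0],[0,0,0],[0,0,0],[0,0,0]], "jaw": [0.085,0.085,0.085,0.085,0.085]}}

```text
time_s: 3.68
eef_pos: [0.5593, -0.2487, 0.1725]
tcp_rot: [-0.696, 0.696, 0.124, -0.124]
wrist_force: [0.3, 1.1, 0.6]
finger_gap: 0.0853
```

{"op": "move_arm", "data": {"translation": [[-0.013,0.03,-0.028],[-0.013,0.07,-0.028],[-0.013,0.07,-0.028],[-0.013,0.07,-0.028]], "turn": [[0,0,0],[0,0,0],[0,0,0],[0,0,0]], "jaw": [0.085,0.085,0.085,0.085]}}

```text
time_s: 4.18
eef_pos: [0.5584, -0.2771, 0.1047]
tcp_rot: [-0.696, 0.696, 0.125, -0.125]
wrist_force: [0.4, -0.7, 0.3]
finger_gap: 0.0851
```

```bash
python3 look.py w4
```

```text
4.175 [ 0.55837432 -0.27709921  0.10472203] [ 0.430785   -0.74599029  0.32408372]
[[0.937, 0.001, -0.348], [0.348, -0.001, 0.937], [0.001, -1.0, -0.001]]
```

View pics/w4.png

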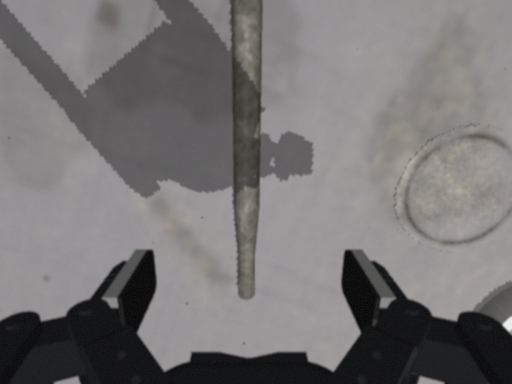

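```bash
python3 - <<'E'
from h import *
from rig import calibration
import pickle
K=calibration('wrist')['mtx'];T=pickle.load(open('pics/w4.pkl','rb'))
print(cast([(246.5,297),(246,150),(247,5)],.012,K,T))
print(proj([[.5584,-.2771,.01],[.5574,-.279,.01]],K,T))
for v,a,b in((290,239,254),(240,236,257),(150,233,260),(60,232,262)):
  P=cast([(a,v),(b,v)],.012,K,T);print(v,np.linalg.norm(P[1]-P[0]))
E
```

```text
[[ 0.58878973 -0.36478695  0.012     ]
 [ 0.54465147 -0.24621047  0.012     ]
 [ 0.51269049 -0.1575965   0.012     ]]
[[248.90453019 192.88244709]
 [246.83079561 194.64683329]]
290 0.01267657630302735
240 0.016818726769881175
150 0.019762986758714112
60 0.020218772406064206
```

{"op": "move_arm", "data": {"translation": [[-0.001,0.05,-0.002],[-0.001,0.085,-0.002],[-0.001,0.085,-0.002]], "turn": [[0,0,0],[0,0,0],[0,0,0]], "jaw": [0.06,0.06,0.06]}}

```text
time_s: 4.6
eef_pos: [0.5568, -0.2772, 0.0172]
tcp_rot: [0.697, -0.695, -0.125, 0.127]
wrist_force: [0.0, 0.1, 0.7]
finger_gap: 0.0603
```

{"op": "move_arm", "data": {"translation": [[0,0.012,-0.001],[0,0.013,-0.001],[0,0.013,-0.001]], "turn": [[0,0,0],[0,0,0],[0,0,0]], "jaw": [0.04,0.03,0.03]}}

```text
time_s: 4.97
eef_pos: [0.559, -0.2798, 0.0066]
tcp_rot: [-0.695, 0.696, 0.126, -0.125]
wrist_force: [-0.3, 0.9, 1.2]
finger_gap: 0.03
```

{"op": "move_arm", "data": {"translation": [[0,0,0],[0,0,0],[0,0,0],[0,0,0]], "turn": [[0,0,0],[0,0,0],[0,0,0],[0,0,0]], "jaw": [0.01,0.01,0.01,0.01]}}

```text
time_s: 5.48
eef_pos: [0.5589, -0.2799, 0.0067]
tcp_rot: [-0.695, 0.696, 0.126, -0.125]
wrist_force: [-2.4, -0.1, 5.8]
finger_gap: 0.0182
```

{"op": "move_arm", "data": {"translation": [[0,-0.04,0],[0,-0.08,0],[0,-0.12,0],[0,-0.12,0]], "turn": [[0,0,0],[0,0,0],[0,0,0],[0,0,0]], "jaw": [0.01,0.01,0.01,0.01]}}

```text
time_s: 5.98
eef_pos: [0.5604, -0.2807, 0.129]
tcp_rot: [-0.694, 0.698, 0.127, -0.124]
wrist_force: [0.8, 0.3, -4.3]
finger_gap: 0.0184
```

```bash
python3 look.py w5; python3 - <<'E'
from rig import grab_frame
import cv2
im=grab_frame('scene')[:,:,::-1]; cv2.imwrite('pics/s5.png',cv2.resize(im[110:310,140:390],None,fx=3,fy=3,interpolation=cv2.INTER_CUBIC)); cv2.imwrite('pics/s5f.png',im)
E
```

```text
5.975 [ 0.56042379 -0.2807382   0.12901779] [ 0.79265388  0.29482489 -4.30292856]
[[0.937, 0.006, -0.349], [0.349, -0.004, 0.937], [0.004, -1.0, -0.006]]
```

View pics/w5.png

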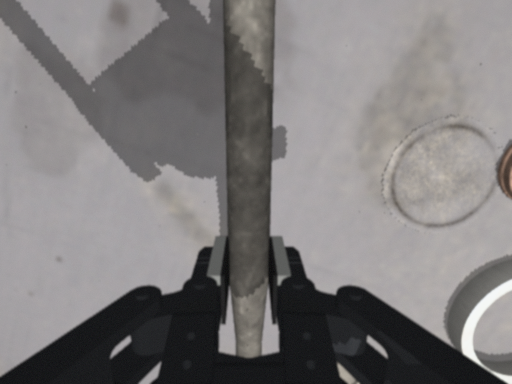

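View pics/s5.png

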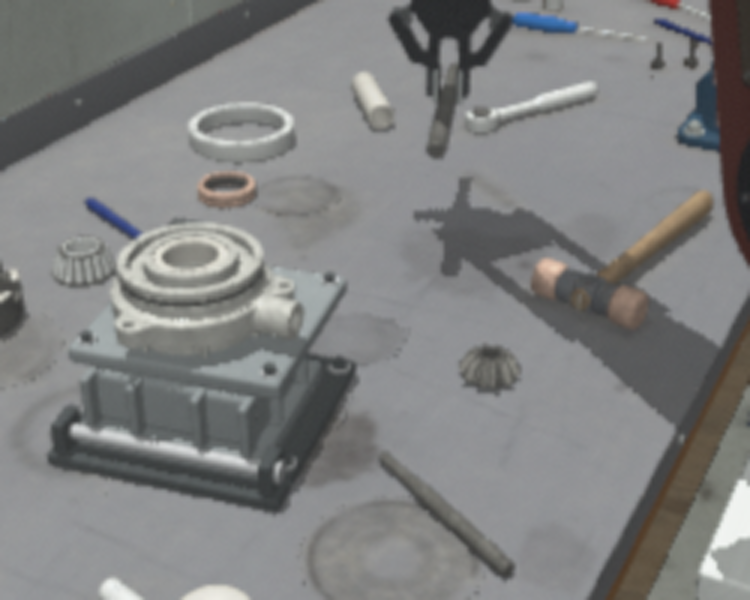

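```bash
python3 - <<'E'
from h import *
from rig import calibration
c=calibration('scene');K,T=c['mtx'],c['T']
z=np.array([-.349,.937,-.006]);p=np.array([.5604,-.2807,.129])
for L in(.139,.09,.03):
  for h in (.0,.0033,.007): print(L,h,proj(p+z*L+[0,0,h],K,T))
import cv2
im=cv2.imread('pics/s5f.png');cv2.imwrite('pics/c6.png',cv2.resize(im[110:170,250:330],None,fx=9,fy=9,interpolation=cv2.INTER_CUBIC))
E
```

```text
0.139 0.0 [[284.33387354 159.90710647]]
0.139 0.0033 [[284.36208322 158.88815279]]
0.139 0.007 [[284.39379935 157.74254311]]
0.09 0.0 [[285.81822195 153.25321276]]
0.09 0.0033 [[285.84734207 152.26020933]]
0.09 0.007 [[285.8800788  151.14387883]]
0.03 0.0 [[287.50528435 145.69061235]]
0.03 0.0033 [[287.53528213 144.72780433]]
0.03 0.007 [[287.56900196 143.64553324]]
```

View pics/c6.png

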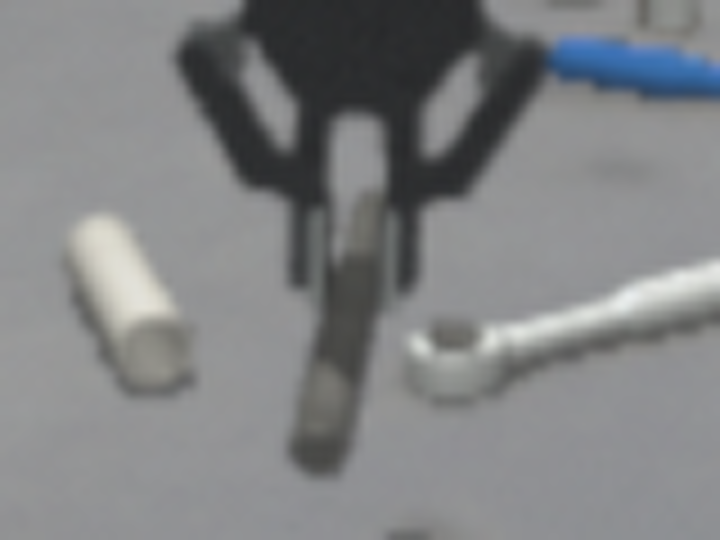

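{"op": "move_arm", "data": {"translation": [[0.025,0,0.03],[0.05,0,0.06],[0.08,0,0.09],[0.116,0,0.121],[0.116,0,0.121]], "turn": [[0,3,0],[0,6,0],[0,9,0],[0,9,0],[0,9,0]], "jaw": [0.01,0.01,0.01,0.01,0.01]}}

```text
time_s: 6.7
eef_pos: [0.6238, -0.1214, 0.1217]
tcp_rot: [0.705, -0.702, -0.07, 0.074]
wrist_force: [-0.4, -1.6, -4.9]
finger_gap: 0.0181
```

{"op": "move_arm", "data": {"translation": [[0,0.02,0],[0,0.04,0],[0,0.04,0]], "turn": [[-3,0,0],[-3,0,0],[-3,0,0]], "jaw": [0.01,0.01,0.01]}}

```text
time_s: 7.08
eef_pos: [0.6214, -0.125, 0.081]
tcp_rot: [-0.686, 0.721, 0.07, -0.071]
wrist_force: [0.1, 0.7, -4.1]
finger_gap: 0.0181
```

```bash
python3 look.py w6; python3 - <<'E'
from rig import grab_frame
import cv2
im=grab_frame('scene')[:,:,::-1]; cv2.imwrite('pics/s6.png',cv2.resize(im[110:260,180:330],None,fx=4,fy=4,interpolation=cv2.INTER_CUBIC)); cv2.imwrite('pics/s6f.png',im)
im=grab_frame('top')[:,:,::-1]; cv2.imwrite('pics/t6f.png',im)
cv2.imwrite('pics/t6.png',cv2.resize(im[120:250,150:300],None,fx=4,fy=4,interpolation=cv2.INTER_CUBIC))
E
```

```text
7.075 [ 0.62141288 -0.12501616  0.0810016 ] [ 0.05879516  0.68585578 -4.12740104]
[[0.98, 0.003, -0.198], [0.198, -0.048, 0.979], [-0.007, -0.999, -0.048]]
```

View pics/w6.png

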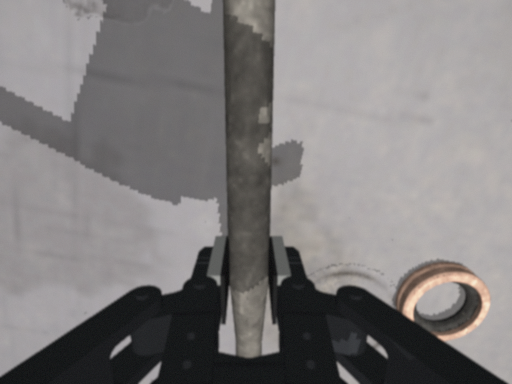

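View pics/s6.png

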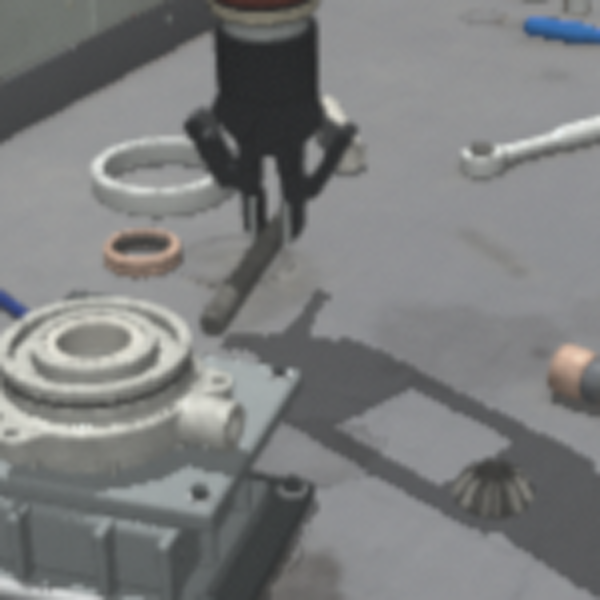

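View pics/t6.png

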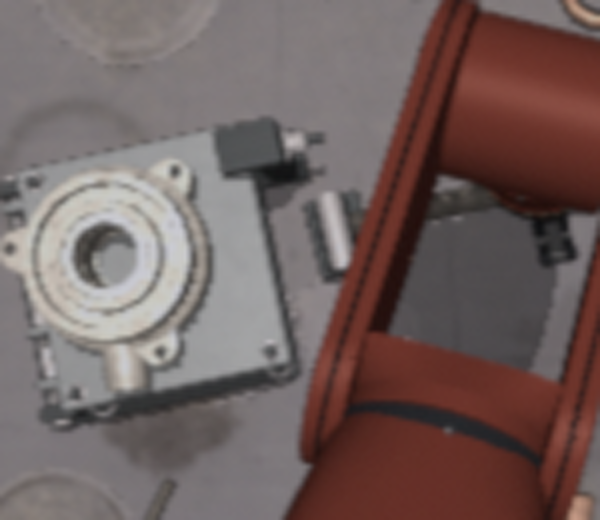

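```bash
python3 - <<'E'
from h import *
from rig import calibration
c=calibration('scene');K,T=c['mtx'],c['T']
z=np.array([-.198,.979,-.048]);p=np.array([.6214,-.125,.081])
for L in(.139,.135):
  for h in (-.004,-.002,.0,.0033,.007): print(L,h,proj(p+z*L+[0,0,h],K,T), (p+z*L+[0,0,h]))
c=calibration('top');print(proj(p+z*.139,c['mtx'],c['T']))
import cv2
im=cv2.imread('pics/s6f.png');cv2.imwrite('pics/c7.png',cv2.resize(im[155:200,215:275],None,fx=12,fy=12,interpolation=cv2.INTER_CUBIC))
E
```

```text
0.139 -0.004 [[232.51931431 193.92827979]] [0.593878 0.011081 0.070328]
0.139 -0.002 [[232.49446588 193.30663944]] [0.593878 0.011081 0.072328]
0.139 0.0 [[232.46957634 192.68397037]] [0.593878 0.011081 0.074328]
0.139 0.0033 [[232.42841841 191.65431057]] [0.593878 0.011081 0.077628]
0.139 0.007 [[232.38213761 190.49649049]] [0.593878 0.011081 0.081328]
0.135 -0.004 [[233.01662598 193.20895898]] [0.59467  0.007165 0.07052 ]
0.135 -0.002 [[232.99225714 192.58846671]] [0.59467  0.007165 0.07252 ]
0.135 0.0 [[232.96784809 191.9669505 ]] [0.59467  0.007165 0.07452 ]
0.135 0.0033 [[232.92748498 190.93920341]] [0.59467  0.007165 0.07782 ]
0.135 0.007 [[232.88209829 189.78354351]] [0.59467  0.007165 0.08152 ]
[[238.15402966 177.15992832]]
```

View pics/c7.png

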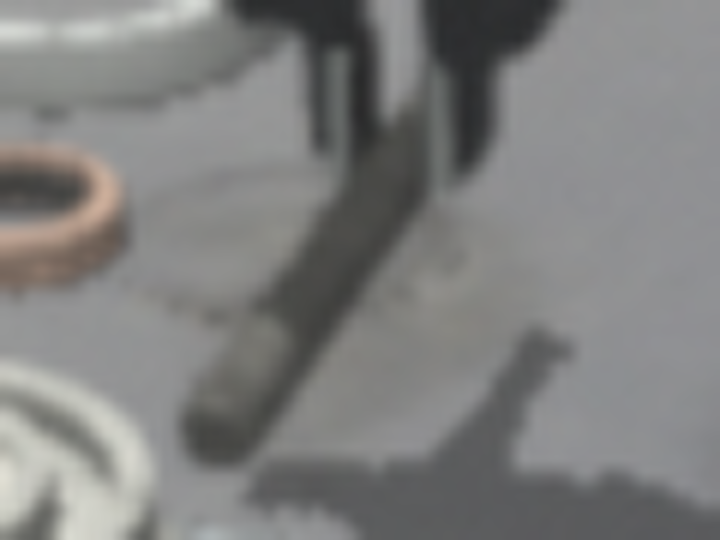

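{"op": "move_arm", "data": {"translation": [[0.003,0.008,0],[0.005,0.015,0],[0.005,0.015,0],[0.005,0.015,0]], "turn": [[0,0,0],[0,0,0],[0,0,0],[0,0,0]], "jaw": [0.01,0.01,0.01,0.01]}}

```text
time_s: 7.72
eef_pos: [0.6296, -0.1251, 0.0703]
tcp_rot: [-0.685, 0.722, 0.072, -0.069]
wrist_force: [0.3, -0.2, -3.8]
finger_gap: 0.0183
```

{"op": "move_arm", "data": {"translation": [[0,0,0]], "turn": [[0,0,0]], "jaw": [0.01]}}

```text
time_s: 7.85
eef_pos: [0.6299, -0.1252, 0.0707]
tcp_rot: [-0.685, 0.722, 0.073, -0.069]
wrist_force: [-0.6, -0.1, -3.9]
finger_gap: 0.0178
```

```bash
python3 look.py w7; python3 - <<'E'
from rig import r,grab_frame
import cv2
for i in range(3):
  im=grab_frame('scene'); print(r.read_state()['eef_pos'])
cv2.imwrite('pics/s7f.png',im[:,:,::-1])
im=im[:,:,::-1]
cv2.imwrite('pics/c8.png',cv2.resize(im[155:215,205:275],None,fx=10,fy=10,interpolation=cv2.INTER_CUBIC))
E
```

```text
7.85 [ 0.62989084 -0.12521758  0.07067781] [-0.6199657  -0.12757412 -3.91171052]
[[0.98, 0.011, -0.198], [0.199, -0.051, 0.979], [0.0, -0.999, -0.053]]
[ 0.62983836 -0.12521571  0.07065427]
[ 0.62979763 -0.12521837  0.07062945]
[ 0.62978566 -0.12519438  0.07057967]
```

View pics/c8.png

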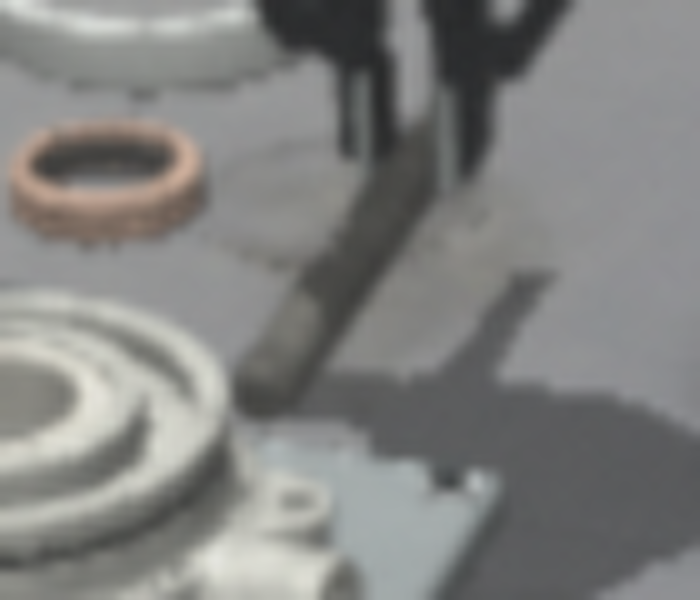

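{"op": "move_arm", "data": {"translation": [[-0.003,0.005,0],[-0.003,0.005,0]], "turn": [[0,0,0],[0,0,0]], "jaw": [0.01,0.01]}}

```text
time_s: 8.3
eef_pos: [0.6259, -0.1259, 0.0645]
tcp_rot: [-0.685, 0.722, 0.072, -0.069]
wrist_force: [-0.1, 0.3, -4.7]
finger_gap: 0.0183
```

{"op": "move_arm", "data": {"translation": [[0,-0.002,0.015],[0,-0.003,0.03],[0,-0.003,0.04],[0,-0.003,0.04]], "turn": [[0,0,0],[0,0,0],[0,0,0],[0,0,0]], "jaw": [0.01,0.01,0.01,0.01]}}

```text
time_s: 8.8
eef_pos: [0.6186, -0.0854, 0.0662]
tcp_rot: [-0.685, 0.722, 0.073, -0.069]
wrist_force: [-0.7, -0.5, -3.7]
finger_gap: 0.0188
```

```bash
python3 look.py w8; python3 - <<'E'
from rig import r,grab_frame
import cv2
im=grab_frame('scene')[:,:,::-1]
cv2.imwrite('pics/s8.png',cv2.resize(im[140:240,190:290],None,fx=6,fy=6,interpolation=cv2.INTER_CUBIC))
E
```

```text
8.8 [ 0.61860522 -0.08536068  0.06623086] [-0.68459959 -0.543763   -3.65961809]
[[0.98, 0.01, -0.2], [0.2, -0.051, 0.978], [-0.0, -0.999, -0.052]]
```

View pics/w8.png

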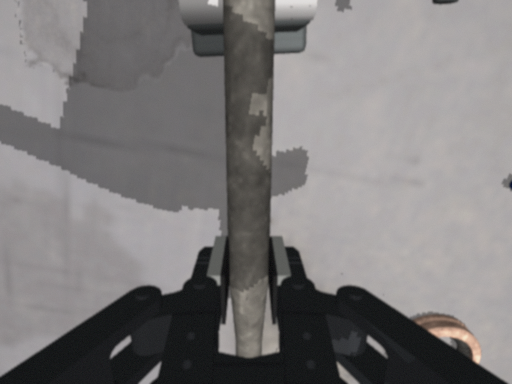

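View pics/s8.png

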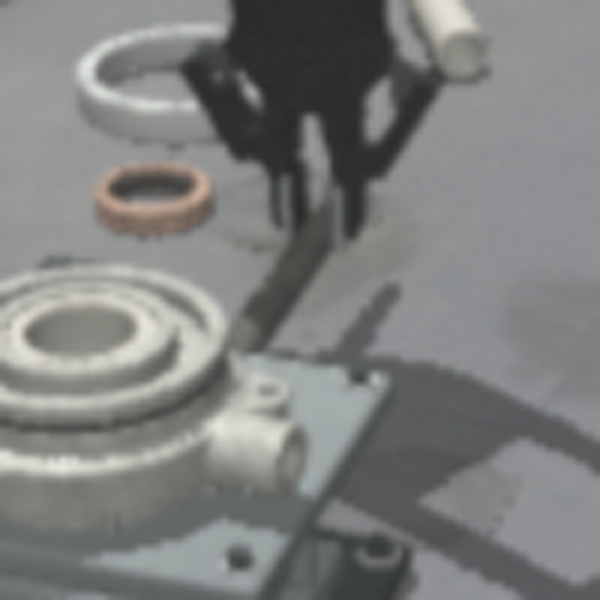

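{"op": "move_arm", "data": {"translation": [[0,0,0.012],[0,-0.001,0.025],[0,-0.001,0.025]], "turn": [[0,0,0],[0,0,0],[0,0,0]], "jaw": [0.01,0.01,0.01]}}

```text
time_s: 9.28
eef_pos: [0.6135, -0.0609, 0.0658]
tcp_rot: [-0.685, 0.722, 0.073, -0.069]
wrist_force: [0.5, 0.3, -4.2]
finger_gap: 0.0185
```

{"op": "move_arm", "data": {"translation": [[0,0,0.012],[0,-0.001,0.025],[0,-0.001,0.025]], "turn": [[0,0,0],[0,0,0],[0,0,0]], "jaw": [0.01,0.01,0.01]}}

```text
time_s: 9.65
eef_pos: [0.6086, -0.0364, 0.0656]
tcp_rot: [-0.685, 0.722, 0.073, -0.069]
wrist_force: [-0.5, 0.2, -3.9]
finger_gap: 0.0186
```

```bash
python3 look.py w9; python3 - <<'E'
from rig import r,grab_frame
import cv2
im=grab_frame('top')[:,:,::-1]
cv2.imwrite('pics/t9.png',cv2.resize(im[120:250,150:300],None,fx=4,fy=4,interpolation=cv2.INTER_CUBIC))
E
```

```text
9.65 [ 0.60855296 -0.03640221  0.06555506] [-0.46644212  0.22065661 -3.86077774]
[[0.98, 0.01, -0.2], [0.2, -0.051, 0.978], [-0.0, -0.999, -0.052]]
```

View pics/w9.png

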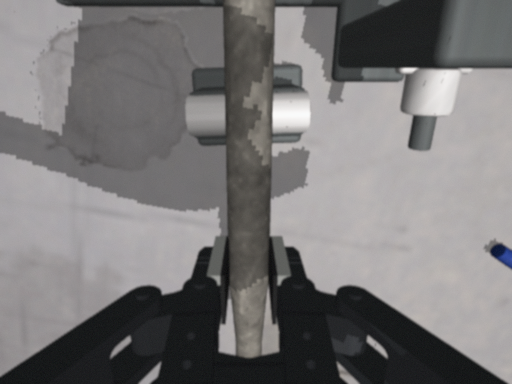

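View pics/t9.png

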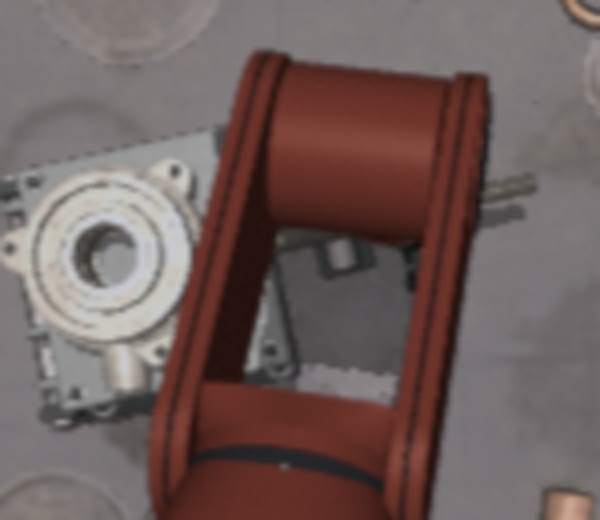

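```bash
python3 - <<'E'
from h import *
from rig import calibration
import pickle
K=calibration('wrist')['mtx'];T=pickle.load(open('pics/w9.pkl','rb'))
print(proj([[.5855,.0738,.078],[.5855,.0738,.092],[.5663+.1835*.1,.177-.983*.1,.012]],K,T),T[:3,3])
P=cast([(186,112),(310,109)],.044,K,T);print(P,P.mean(0))
P=cast([(402,110),(457,110),(430,150)],.1,K,T);print(P)
E
```

```text
[[247.93291166 -19.20804247]
 [247.83970842 -31.10822843]
 [248.45602554   1.28150981]] [0.5910648  0.04762718 0.20341508]
[[0.56555057 0.02166562 0.044     ]
 [0.62375404 0.03496798 0.044     ]] [0.59465231 0.0283168  0.044     ]
[[0.64047835 0.04485161 0.1       ]
 [0.65729013 0.04827733 0.1       ]
 [0.65406587 0.03460439 0.1       ]]
```

{"op": "move_arm", "data": {"translation": [[0,0.002,0],[0,0.002,0]], "turn": [[0,0,0],[0,0,0]], "jaw": [0.01,0.01]}}

```text
time_s: 10.0
eef_pos: [0.6087, -0.0381, 0.0633]
tcp_rot: [-0.685, 0.722, 0.072, -0.069]
wrist_force: [-0.0, 0.7, -4.1]
finger_gap: 0.0181
```

{"op": "move_arm", "data": {"translation": [[0,0.002,0],[0,0.002,0]], "turn": [[0,0,0],[0,0,0]], "jaw": [0.01,0.01]}}

```text
time_s: 10.25
eef_pos: [0.6092, -0.0382, 0.0619]
tcp_rot: [-0.685, 0.722, 0.072, -0.068]
wrist_force: [-0.4, -0.5, -1.5]
finger_gap: 0.0182
```

{"op": "move_arm", "data": {"translation": [[0,0.002,0.001],[0,0.004,0.001],[0,0.006,0.001],[0,0.006,0.001]], "turn": [[2,0,0],[4,0,0],[6,0,0],[6,0,0]], "jaw": [0.01,0.01,0.01,0.01]}}

```text
time_s: 10.75
eef_pos: [0.6086, -0.038, 0.0552]
tcp_rot: [0.722, -0.685, -0.068, 0.072]
wrist_force: [-1.1, -0.5, -3.9]
finger_gap: 0.0185
```

{"op": "move_arm", "data": {"translation": [[0,0.001,0],[0,0.002,0],[0,0.002,0]], "turn": [[0,0,0],[0,0,0],[0,0,0]], "jaw": [0.01,0.01,0.01]}}

```text
time_s: 11.12
eef_pos: [0.6091, -0.0378, 0.0544]
tcp_rot: [0.721, -0.685, -0.069, 0.072]
wrist_force: [-1.7, -4.4, 3.3]
finger_gap: 0.018
```

{"op": "move_arm", "data": {"translation": [[0,0,0],[0,0,0],[0,0,0],[0,0,0],[0,0,0]], "turn": [[0,0,0],[0,0,0],[0,0,0],[0,0,0],[0,0,0]], "jaw": [0.022,0.03,0.04,0.05,0.05]}}

```text
time_s: 11.75
eef_pos: [0.6088, -0.037, 0.0536]
tcp_rot: [0.722, -0.685, -0.069, 0.072]
wrist_force: [0.1, 1.1, 1.4]
finger_gap: 0.05
```

```bash
python3 look.py w10
```

```text
11.75 [ 0.60877722 -0.0370377   0.0535748 ] [0.14072099 1.07095974 1.35586121]
[[0.98, -0.01, -0.198], [0.199, 0.051, 0.979], [0.0, -0.999, 0.052]]
```

View pics/w10.png

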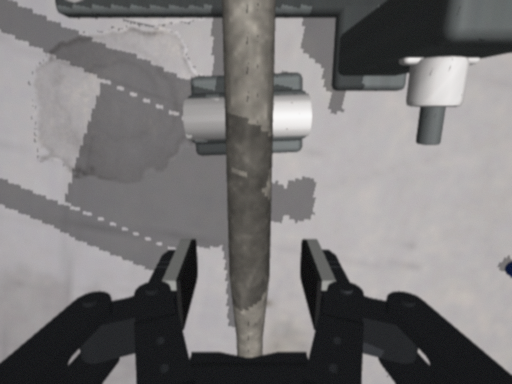

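{"op": "move_arm", "data": {"translation": [[0,-0.03,0],[0,-0.05,0],[0,-0.05,-0.03],[0,-0.05,-0.065],[0,-0.05,-0.065]], "turn": [[0,0,0],[0,0,0],[-1.5,0,0],[-3,0,0],[-3,0,0]], "jaw": [0.05,0.05,0.03,0,0]}}

```text
time_s: 12.42
eef_pos: [0.6221, -0.1062, 0.0994]
tcp_rot: [-0.703, 0.704, 0.069, -0.07]
wrist_force: [-0.6, -0.1, -0.4]
finger_gap: -0.0001
```

{"op": "move_arm", "data": {"translation": [[0,0,0],[0,0,0]], "turn": [[0,0,0],[0,0,0]], "jaw": [0,0]}}

```text
time_s: 12.68
eef_pos: [0.6219, -0.1028, 0.0997]
tcp_rot: [0.704, -0.703, -0.07, 0.071]
wrist_force: [-0.2, -0.5, -0.2]
finger_gap: 0.0001
```

```bash
python3 look.py w11;  python3 - <<'E'
from rig import r,grab_frame
import cv2
im=grab_frame('top')[:,:,::-1]
cv2.imwrite('pics/t11f.png',im)
cv2.imwrite('pics/t11.png',cv2.resize(im[120:250,150:300],None,fx=4,fy=4,interpolation=cv2.INTER_CUBIC))
im=grab_frame('scene')[:,:,::-1]
cv2.imwrite('pics/s11.png',cv2.resize(im[120:240,190:290],None,fx=5,fy=5,interpolation=cv2.INTER_CUBIC))
E
```

```text
12.675 [ 0.62186946 -0.10283442  0.09970891] [-0.2339424  -0.50744563 -0.18179961]
[[0.98, -0.001, -0.199], [0.199, 0.0, 0.98], [-0.001, -1.0, 0.001]]
```

View pics/w11.png

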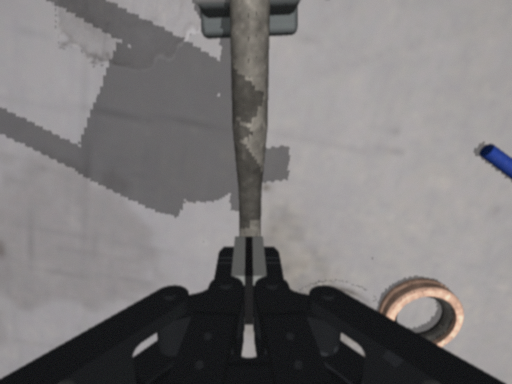

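View pics/t11.png

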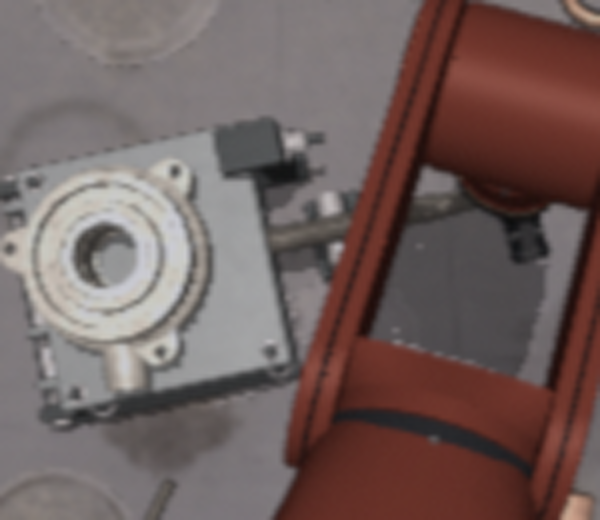

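View pics/s11.png

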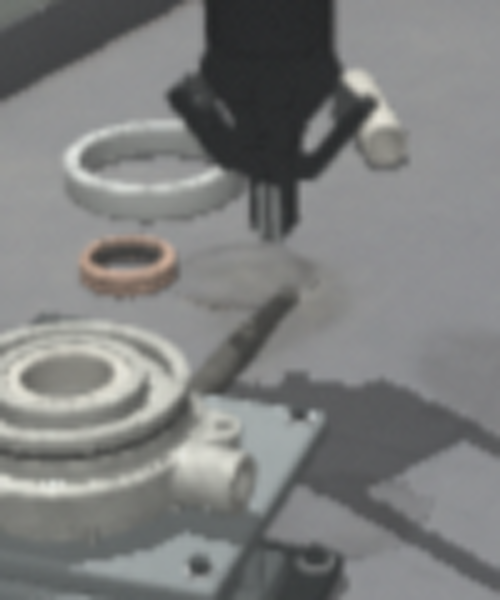

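{"op": "move_arm", "data": {"translation": [[0,0.02,0.004],[0,0.03,0.004],[0,0.034,0.004],[0,0.034,0.004]], "turn": [[0,0,0],[0,0,0],[0,0,0],[0,0,0]], "jaw": [0,0,0,0]}}

```text
time_s: 13.32
eef_pos: [0.621, -0.0993, 0.0654]
tcp_rot: [0.704, -0.703, -0.07, 0.071]
wrist_force: [0.7, -0.1, 1.0]
finger_gap: -0.0001
```

{"op": "move_arm", "data": {"translation": [[0,0.001,0],[0,0.002,0],[0,0.003,0],[0,0.004,0],[0,0.004,0]], "turn": [[0,0,0],[0,0,0],[0,0,0],[0,0,0],[0,0,0]], "jaw": [0,0,0,0,0]}}

```text
time_s: 13.95
eef_pos: [0.6213, -0.0994, 0.0621]
tcp_rot: [0.704, -0.704, -0.071, 0.071]
wrist_force: [-0.4, -0.3, 0.2]
finger_gap: 0.0002
```

{"op": "move_arm", "data": {"translation": [[0,0.001,0],[0,0.002,0],[0,0.003,0],[0,0.003,0]], "turn": [[0,0,0],[0,0,0],[0,0,0],[0,0,0]], "jaw": [0,0,0,0]}}

```text
time_s: 14.45
eef_pos: [0.6223, -0.0993, 0.0609]
tcp_rot: [-0.703, 0.704, 0.071, -0.07]
wrist_force: [-1.9, 1.4, 9.1]
finger_gap: -0.0001
```

{"op": "move_arm", "data": {"translation": [[0,0.001,0],[0,0.002,0],[0,0.002,0]], "turn": [[0,0,0],[0,0,0],[0,0,0]], "jaw": [0,0,0]}}

```text
time_s: 14.82
eef_pos: [0.6228, -0.0991, 0.0603]
tcp_rot: [-0.703, 0.704, 0.072, -0.07]
wrist_force: [-5.0, 2.9, 15.9]
finger_gap: 0.0003
```

{"op": "move_arm", "data": {"translation": [[0,0.0005,0],[0,0.001,0],[0,0.001,0]], "turn": [[0,0,0],[0,0,0],[0,0,0]], "jaw": [0,0,0]}}

```text
time_s: 15.2
eef_pos: [0.6231, -0.0991, 0.0599]
tcp_rot: [-0.703, 0.704, 0.072, -0.069]
wrist_force: [-6.2, 3.5, 18.5]
finger_gap: -0.0003
```

```bash
cat > tl.py <<'E'
import sys
from rig import r,grab_frame
import cv2
n=sys.argv[1]
im=grab_frame('top')[:,:,::-1]
cv2.imwrite(f'pics/t{n}f.png',im)
a=cv2.resize(im[140:180,195:265],None,fx=9,fy=9,interpolation=cv2.INTER_CUBIC)
o=cv2.imread('pics/t11f.png')
b=cv2.resize(o[140:180,195:265],None,fx=9,fy=9,interpolation=cv2.INTER_CUBIC) if n!='11' else a
import numpy as np
cv2.imwrite(f'pics/t{n}.png',cv2.resize(np.vstack([b[:290],a[:290]]),None,fx=1,fy=1))
s=r.read_state();print(s['time_s'],s['eef_pos'],s['wrist_force'],s['torque'])
E
python3 tl.py 12; python3 look.py w12
```

```text
15.25 [ 0.62308328 -0.09906977  0.0598881 ] [-6.22500032  4.13604033 19.1581856 ] [ 0.77166449  1.04552422 -0.00929035]
15.25 [ 0.62308328 -0.09906977  0.0598881 ] [-6.22500032  4.13604033 19.1581856 ]
[[0.98, 0.003, -0.199], [0.199, 0.0, 0.98], [0.003, -1.0, -0.001]]
```

View pics/t12.png

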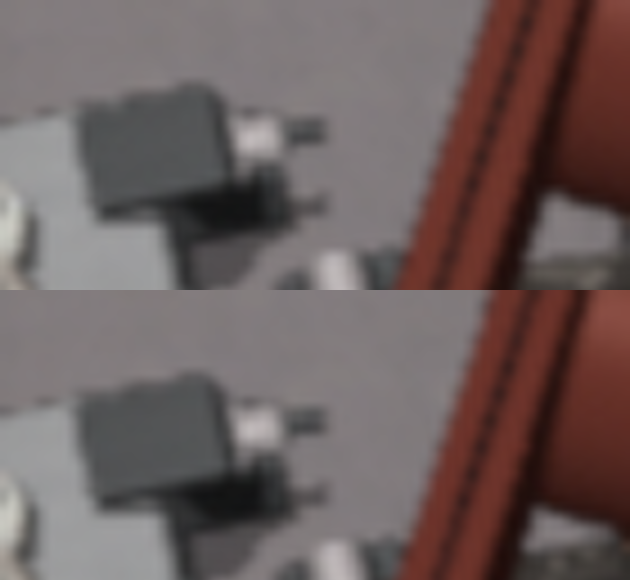

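View pics/w12.png

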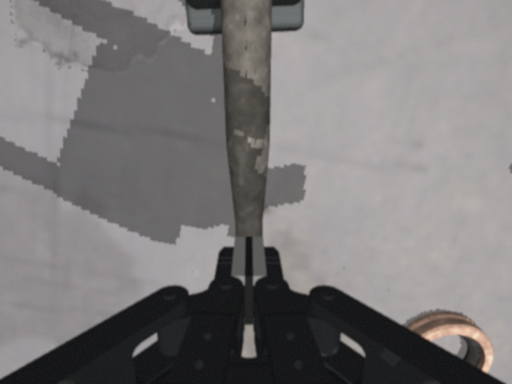

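{"op": "move_arm", "data": {"translation": [[0,0.0003,0],[0,0.0005,0],[0,0.0005,0],[0,0.0005,0]], "turn": [[0,0,0],[0,0,0],[0,0,0],[0,0,0]], "jaw": [0,0,0,0]}}

```text
time_s: 15.8
eef_pos: [0.6232, -0.099, 0.0596]
tcp_rot: [-0.703, 0.704, 0.072, -0.069]
wrist_force: [-5.7, 3.7, 20.4]
finger_gap: -0.0001
```

```bash
cat > lift.py <<'E'
import sys
from rig import r,grab_frame
import cv2,numpy as np
n=sys.argv[1]
im=grab_frame('scene')[:,:,::-1].copy(); cv2.imwrite(f'pics/s{n}f.png',im)
a=cv2.cvtColor(cv2.imread('pics/s7f.png'),cv2.COLOR_BGR2GRAY).astype(np.float32);b=cv2.cvtColor(im,cv2.COLOR_BGR2GRAY).astype(np.float32)
for nm,(y0,y1,x0,x1) in dict(pump=(182,225,175,245),frontdeck=(212,250,215,258),rear=(245,275,160,230)).items():
    A=a[y0:y1,x0:x1];B=b[y0:y1,x0:x1];w=cv2.createHanningWindow((x1-x0,y1-y0),cv2.CV_32F)
    print(nm,cv2.phaseCorrelate(A,B,w))
s=r.read_state();print(s['time_s'],s['eef_pos'],s['wrist_force'])
E
python3 lift.py 13
```

```text
pump ((-0.012928385728443459, 0.404253912628743), 0.9438279143086186)
frontdeck ((0.5490228651963989, 0.057482487473095034), 0.9959273884031508)
rear ((0.21334075072244474, 0.18846927449824946), 1.0331576610053028)
15.85 [ 0.62322025 -0.09905742  0.05958832] [-6.35869789  3.59845717 20.26198397]
```

View pics/s13f.png

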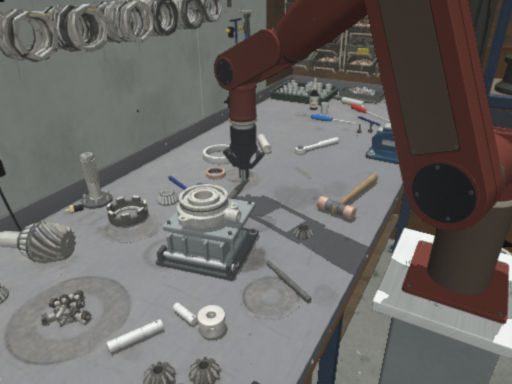

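{"op": "move_arm", "data": {"translation": [[0,0.0003,0],[0,0.0005,0],[0,0.0005,0],[0,0.0005,0]], "turn": [[0,0,0],[0,0,0],[0,0,0],[0,0,0]], "jaw": [0,0,0,0]}}

```text
time_s: 16.35
eef_pos: [0.6234, -0.099, 0.0592]
tcp_rot: [-0.703, 0.704, 0.072, -0.069]
wrist_force: [-5.6, 3.7, 19.8]
finger_gap: 0.0001
```

Force has plateaued near 20 N: the base is coming up. Continuing in small steps.

{"op": "move_arm", "data": {"translation": [[0,0.0005,0],[0,0.001,0],[0,0.001,0]], "turn": [[0,0,0],[0,0,0],[0,0,0]], "jaw": [0,0,0]}}

```text
time_s: 16.73
eef_pos: [0.6236, -0.0991, 0.0582]
tcp_rot: [-0.703, 0.704, 0.072, -0.069]
wrist_force: [-5.2, 4.7, 19.4]
finger_gap: -0.0003
```

{"op": "move_arm", "data": {"translation": [[0,0.0005,0],[0,0.001,0],[0,0.001,0]], "turn": [[0,0,0],[0,0,0],[0,0,0]], "jaw": [0,0,0]}}

```text
time_s: 17.1
eef_pos: [0.6238, -0.0991, 0.0573]
tcp_rot: [-0.703, 0.704, 0.072, -0.069]
wrist_force: [-4.8, 3.8, 19.9]
finger_gap: -0.0
```

```bash
python3 lift.py 14; python3 tl.py 14
```

```text
pump ((-0.3188568812944652, 0.49924889089151847), 0.9527892530700307)
frontdeck ((0.34437751535753236, 0.024555843378166742), 1.041710950533549)
rear ((0.0485452781824236, 0.3089490442115057), 1.039779844990483)
17.15 [ 0.62375698 -0.09911008  0.05735736] [-4.3986965   3.87741953 19.78525991]
17.2 [ 0.62375006 -0.09911128  0.05733379] [-4.36431718  3.97025917 19.3929564 ] [0.77817027 0.83923195 0.03987126]
```

View pics/t14.png

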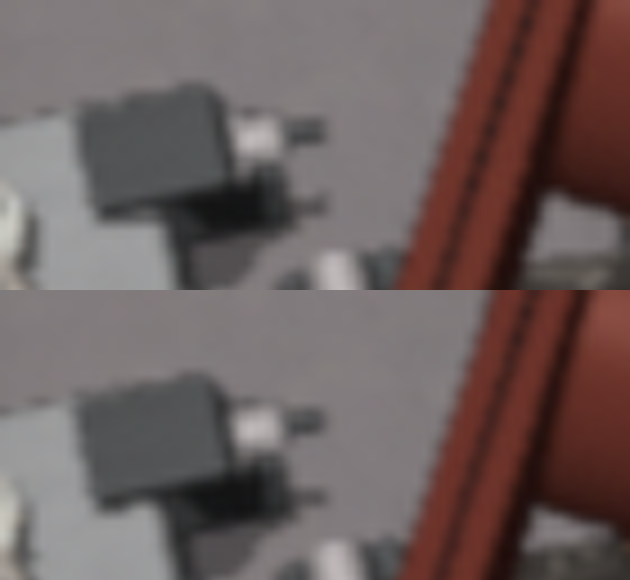

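```bash
cat > k.py <<'E'
import sys
from rig import r,grab_frame
import cv2,numpy as np
n=sys.argv[1]
im=grab_frame('top')[:,:,::-1].copy(); cv2.imwrite(f'pics/t{n}f.png',im)
o=cv2.imread('pics/t11f.png')
def f(i):
    g=cv2.cvtColor(i,cv2.COLOR_BGR2GRAY).astype(int); return g[153:156,214:236].mean(0).astype(int).tolist()
print(f(o));print(f(im))
s=r.read_state();print(s['time_s'],s['eef_pos'],s['wrist_force'])
E
python3 k.py 15
```

```text
[84, 85, 85, 85, 79, 65, 102, 146, 161, 166, 167, 149, 112, 88, 84, 81, 88, 112, 125, 126, 126, 125]
[84, 85, 84, 85, 78, 61, 88, 138, 160, 165, 166, 148, 112, 88, 84, 81, 91, 113, 124, 125, 125, 125]
17.25 [ 0.62376918 -0.09912441  0.05735898] [-4.23714695  4.50802507 19.87701101]
```

{"op": "move_arm", "data": {"translation": [[0,0.0007,0],[0,0.0015,0],[0,0.002,0],[0,0.002,0]], "turn": [[0,0,0],[0,0,0],[0,0,0],[0,0,0]], "jaw": [0,0,0,0]}}

```text
time_s: 17.75
eef_pos: [0.6241, -0.0992, 0.0555]
tcp_rot: [-0.703, 0.704, 0.073, -0.069]
wrist_force: [-3.8, 4.2, 20.2]
finger_gap: -0.0
```

```bash
python3 k.py 16
```

```text
[84, 85, 85, 85, 79, 65, 102, 146, 161, 166, 167, 149, 112, 88, 84, 81, 88, 112, 125, 126, 126, 125]
[85, 85, 85, 85, 78, 61, 87, 137, 160, 165, 166, 149, 112, 88, 84, 83, 98, 118, 125, 125, 126, 125]
17.8 [ 0.62405432 -0.09914516  0.05550349] [-4.67790837  4.07265592 19.34343375]
```

{"op": "move_arm", "data": {"translation": [[0,0.0007,0],[0,0.0015,0],[0,0.002,0],[0,0.002,0]], "turn": [[0,0,0],[0,0,0],[0,0,0],[0,0,0]], "jaw": [0,0,0,0]}}

```text
time_s: 18.3
eef_pos: [0.6243, -0.0992, 0.0536]
tcp_rot: [-0.703, 0.704, 0.073, -0.069]
wrist_force: [-3.7, 4.0, 20.1]
finger_gap: 0.0002
```

```bash
python3 k.py 17
```

```text
[84, 85, 85, 85, 79, 65, 102, 146, 161, 166, 167, 149, 112, 88, 84, 81, 88, 112, 125, 126, 126, 125]
[84, 85, 85, 85, 78, 60, 84, 135, 160, 165, 166, 149, 112, 88, 84, 83, 102, 121, 125, 125, 125, 125]
18.35 [ 0.62425855 -0.09918346  0.05357798] [-3.24375574  4.70725205 19.88230208]
```

{"op": "move_arm", "data": {"translation": [[0,0.0007,0],[0,0.0015,0],[0,0.002,0],[0,0.002,0]], "turn": [[0,0,0],[0,0,0],[0,0,0],[0,0,0]], "jaw": [0,0,0,0]}}

```text
time_s: 18.85
eef_pos: [0.6242, -0.0992, 0.0512]
tcp_rot: [-0.703, 0.704, 0.073, -0.069]
wrist_force: [-2.3, 3.8, 17.4]
finger_gap: -0.0001
```

```bash
python3 k.py 18
```

```text
[84, 85, 85, 85, 79, 65, 102, 146, 161, 166, 167, 149, 112, 88, 84, 81, 88, 112, 125, 126, 126, 125]
[84, 85, 85, 85, 78, 60, 84, 135, 160, 165, 166, 150, 129, 124, 126, 126, 125, 126, 126, 125, 125, 125]
18.9 [ 0.6242216  -0.0992194   0.05119939] [-3.03179553  3.53839116 16.95086781]
```

```bash
python3 tl.py 18
```

```text
18.95 [ 0.62422558 -0.09925705  0.05118333] [-2.15941934  2.91595144 17.115302  ] [0.73996154 0.48453704 0.04293492]
```

View pics/t18.png

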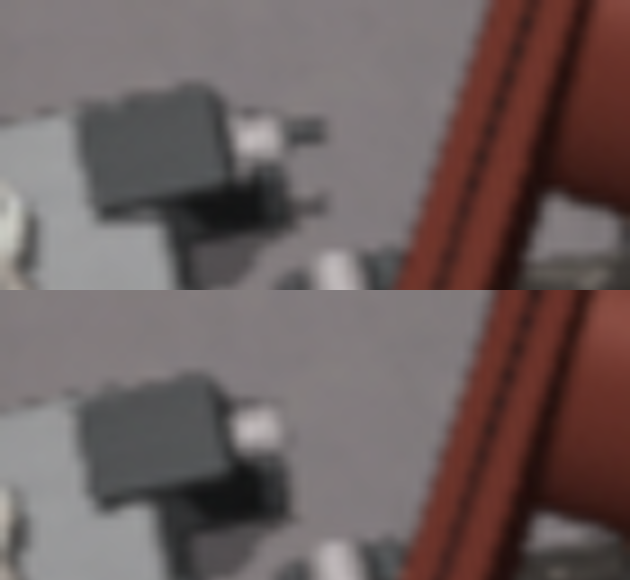

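{"op": "move_arm", "data": {"translation": [[0,-0.001,0],[0,-0.002,0],[0,-0.003,0],[0,-0.004,0],[0,-0.004,0]], "turn": [[0,0,0],[0,0,0],[0,0,0],[0,0,0],[0,0,0]], "jaw": [0,0,0,0,0]}}

```text
time_s: 19.58
eef_pos: [0.6232, -0.0996, 0.0531]
tcp_rot: [-0.703, 0.704, 0.072, -0.069]
wrist_force: [-0.1, 0.0, 6.5]
finger_gap: -0.0002
```

{"op": "move_arm", "data": {"translation": [[0,-0.001,0],[0,-0.002,0],[0,-0.003,0],[0,-0.004,0],[0,-0.006,0]], "turn": [[0,0,0],[0,0,0],[0,0,0],[0,0,0],[0,0,0]], "jaw": [0,0,0,0,0]}}

```text
time_s: 20.2
eef_pos: [0.6203, -0.0991, 0.0562]
tcp_rot: [0.704, -0.703, -0.07, 0.071]
wrist_force: [0.5, -0.1, 0.7]
finger_gap: 0.0002
```

{"op": "move_arm", "data": {"translation": [[0,-0.01,0],[0,-0.03,0],[0,-0.06,0],[0,-0.1,0],[0,-0.1,0]], "turn": [[0,0,0],[0,0,0],[0,0,0],[0,0,0],[0,0,0]], "jaw": [0,0,0,0,0]}}

```text
time_s: 20.82
eef_pos: [0.6246, -0.1003, 0.1637]
tcp_rot: [-0.702, 0.705, 0.074, -0.067]
wrist_force: [0.1, -0.8, -0.2]
finger_gap: 0.0003
```

```bash
python3 k.py 19; python3 lift.py 19; python3 tl.py 20;python3 look.py w20
```

```text
[84, 85, 85, 85, 79, 65, 102, 146, 161, 166, 167, 149, 112, 88, 84, 81, 88, 112, 125, 126, 126, 125]
[85, 86, 86, 85, 79, 61, 85, 137, 161, 166, 167, 151, 130, 126, 127, 127, 126, 126, 126, 126, 126, 126]
20.875 [ 0.62319852 -0.09988917  0.16096936] [-0.10475817  0.0651096  -0.76875662]
pump ((-0.5195113127496214, 0.5067714148395481), 1.0259653771365131)
frontdeck ((0.18219899615203516, 0.06265852711587172), 1.1013517983754475)
rear ((0.010649693123220061, 0.2834099854128542), 1.0131575836075677)
20.925 [ 0.62198301 -0.09954643  0.15888117] [ 0.27204656  0.22995606 -0.13749933]
20.975 [ 0.62116987 -0.0993056   0.15742824] [-0.41025201 -0.24953735  0.02124874] [ 0.02525683  0.02703985 -0.02172661]
20.975 [ 0.62116987 -0.0993056   0.15742824] [-0.41025201 -0.24953735  0.02124874]
[[0.98, 0.0, -0.199], [0.199, -0.0, 0.98], [0.0, -1.0, -0.0]]
```

View pics/w20.png

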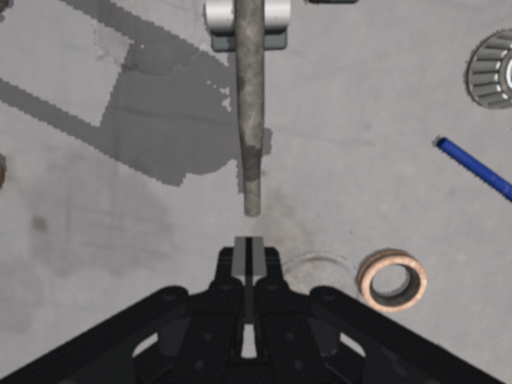

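View pics/t20.png

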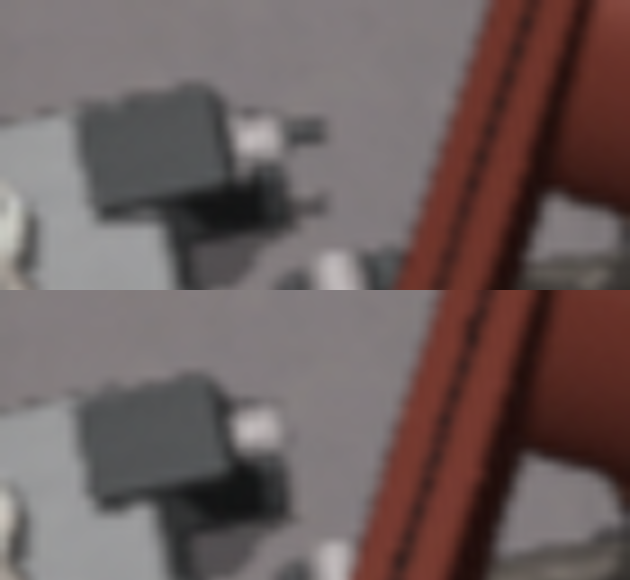

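{"op": "move_arm", "data": {"translation": [[0,0,0],[0,0,0],[0,0,0]], "turn": [[0,0,0],[0,0,0],[0,0,0]], "jaw": [0,0,0]}}

```text
time_s: 21.4
eef_pos: [0.6211, -0.0993, 0.1566]
tcp_rot: [0.704, -0.703, -0.07, 0.071]
wrist_force: [-0.5, -1.4, 0.7]
finger_gap: 0.0003
```

```bash
python3 k.py 21; python3 -c "
from rig import r
print(r.finish_job())"
```

```text
[84, 85, 85, 85, 79, 65, 102, 146, 161, 166, 167, 149, 112, 88, 84, 81, 88, 112, 125, 126, 126, 125]
[85, 86, 86, 86, 79, 61, 84, 136, 161, 167, 168, 151, 130, 126, 127, 127, 126, 127, 127, 126, 126, 126]
21.45 [ 0.62124953 -0.09936997  0.15679205] [0.54380354 0.19685205 0.0849498 ]
the job is handed in; nothing more can be done
None
```

The base is up and appears to be resting on the catch, with the bar let go; I handed the job in at 21.5 s of the 58 s allowed.

- **Placing:** I laid the larger bar over the fulcrum block. From the camera measurements its thick end was about 80 mm in front of the bed centre, under the overhang. I let go of it there.
- **Lifting:** I pressed the outer end down with the closed fingertips in small steps. The hand force levelled off at about 20 N, roughly 33 to 36 N at the base by the lever arms.
- **Catch:** The catch pin then drew in, in the top camera view, and the force fell to 17 N. I stopped there, short of the stop.
- **Final checks:** When I eased off, the load on the fingertips fell to nothing. The pin was still in at hand-in, and the bar was still lying on the fulcrum. The hand was clear above it with the wrist force near zero.
- **Not confirmed:** The base's tilt was never measured directly. Comparing pictures from the scene camera gave too little shift to tell, so the catch result rests on the pin and the force.

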